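# Turn the trolley wheel until its valve is at the top

## Robot

A 7-joint arm with a two-finger parallel gripper is mounted at the origin on the work surface. World frame = base frame: x ahead of the robot, y to its left, z up, the work surface at z = 0. Lengths are in mm, angles in rad, forces in N, time in s.
With the tool pointing down it reaches from about 425 to 875 mm from the base axis. Payload 9.9 kg.
Tool frame: the origin (TCP) lies on the centre line of the jaws, within the pads' length; the fingertips stand ctrl.tips_ahead ahead of it and the grasp point (between the pads) lies 6 mm ahead of it (ctrl.tips_ahead is the distance from the TCP to the fingertips, in mm); z points along the fingers, y is the direction in which the jaws open and shut (so a half turn about z gives the same grasp; the last joint's range is limited). The gripper opens to 85 mm and grips with 20 to 120 N. Pads are 22 mm wide; open, the fingers measure 114 mm over their backs; the gripper's body (76 mm by 85 mm) begins 54 mm behind the grasp point. The pads swing forward as they close: fully open they stand 13 mm farther back than shut.
Start: joints at [1.175, 0.576, 0.025, 1.437, -0.015, 1.129, -0.057], TCP at [207.076, -642.456, 256.289] pointing down, gripper open.
Joint ranges: [-2.76, 2.76], [-0.34, 2.15], [-1.52, 1.57], [0.19, 2.46], [-1.09, 4.23], [0.17, 1.99], [-2.82, 2.82]. Speed limits (rad/s): [2.22, 2.22, 3.01, 3.01, 3.14, 3.14, 3.14].

## Interface

Orientations are given as a unit quaternion [w, x, y, z].
In Python, from cell import sensors, eyes, job, ctrl gives the robot as it stands. The module is installed in compiled form; this text tells all that it offers.
- The arm moves only by the shell command python3 -m pendant 'ROWS' [FORCE]. ROWS is a JSON object of lists of equal length, an entry for each row: "delta_pos": the shift along the tool's x, y, z in mm, a list of three; "roll": the turn about the tool's z in degrees; "claw": the opening, from 0 (shut) to 1 (fully open). In form: {"delta_pos": [[tx, ty, tz], ...], "roll": [roll, ...], "claw": [claw, ...]}. A call has 1 to 10 rows; each row shifts and turns the commanded pose from where the row before left it, along the tool's axes as they then stand; what a row does not reach is not made up. A row lasts 1/10 s, in which the tool goes at most 50 mm and 8.59 degrees, less where a joint would pass 70% of its speed; a pose out of reach is approached as far as the arm can. A call is refused whole if a number of a shift passes 50 or a number of a turn 8.59, either way. A call with a gripper value outside its range is refused whole. The fingers move at their own pace and stop on an object; FORCE is the grip in N (left out, the last holds). Time passes only in rows, so rows that do not move let the fingers close. It gives the time, the measured TCP pose, the force and the opening at its end, in the units of the state.
- sensors.sense(): the state, without advancing time (a new reading comes with each control period).
- eyes.snapshot(name): name is "scene" or "top"; returns a dict with "frame" (420x560x3 uint8, red, green, blue), "intrinsics" (3x3 intrinsics, pixels), "k1" (the pictures are not rectified: a ray, as slopes to the right and down, at radius r is drawn at 1 + k1 r^2 times it, then the intrinsics apply), "R" (3x3) and "t" (3): a world point X has camera coordinates R X + t. Camera axes: x right, y down, z forward; pixel columns grow to the right and rows downward; lengths in mm; the calibration is good to about 2 mm. A picture is of the moment at which its call begins. There is no depth.
- job.close_job(): hands the job in, once; it reports no verdict.
The state is a dict: "t": time; "q": joint angles; "joint_vel": joint speeds; "joint_efforts": joint torques, N m; "ee_pos": TCP position; "orientation": TCP orientation; "force": force on the tool from outside, world axes, zero at the start; "torque": the same for the moment, N m; "width": finger opening in mm.
Only numpy, scipy, OpenCV 4.12 (cv2) and the standard library are available. Lean on these libraries where they do the work, as an engineer would, in place of code of your own. Each camera call takes 0.05 s, during which the arm holds its last target.

## Task

The trolley wheel on the assembly stand leans back on its mount, facing away from you, and has to be made ready for the pump: push it round gently by its spokes, one after another and without letting it spin away, until the valve stem is straight up, at the highest point of the leaning wheel, then let go and leave it at rest. Only push with the fingers, do not grip anything; keep the fingers off the tyre, which is freshly glued, and off the valve stem. Do not shift or lift the stand, and leave the flask, tape roll, screwdriver and mug alone.

Things in the scene. Friction and masses are not known exactly. Their poses are not given: they have to be found in the camera images.
- stand: Loose dark steel stand of about 4.5 kg carrying the wheel, whose face looks upward and away from the robot. Origin: centre of the underside of its base plate (280 mm in x, 220 mm in y, 12 mm thick); z up, x towards the back of the stand (roughly to the robot), y to the left for a viewer of the face. The wheel leans back 45 degrees: its top is tipped towards +x.
- axle (a point): Centre of the wheel, on its axle and in its middle plane: at (-30, 0, 165) mm in the stand's frame, with the stand's axes. Out of the wheel's face is (-cos 45deg, 0, sin 45deg) in the stand's frame; up the face is (sin 45deg, 0, cos 45deg). Grey hub 52 mm across and 44 mm long, its nut 6 mm farther out.
- wheel (a joint): Rotation of the wheel in rad, no end stops. 0 (or any whole number of turns) has the valve at the highest point of the leaning wheel; grows anticlockwise as seen looking at the face. Starts between 1.75 and 4.5. The bearing drags at about 0.2 N m (2.7 N at 75 mm from the axle), so the wheel stays where it is left.
- spoke (a point): Point in the middle of one spoke, 75 mm from the wheel's centre, 36 degrees anticlockwise of the valve. Five straight grey spokes, 16 mm wide, 14 mm thick, in the wheel's middle plane, 72 degrees apart, free from radius 26 to 108 mm; the valve is midway between two. The gaps are open right through. Aluminium rim 30 mm wide, inner radius 108 mm.
- post (a point): Point on the front of the stand's flat post, 50 mm wide, which runs behind the wheel along its vertical midline from the base to 35 mm above the axle (along the slope), 49 mm behind the wheel's middle plane and parallel to it.
- tyre: Black rubber tyre around the rim, 300 mm outside diameter, 36 mm thick, turning with the wheel. Origin at the wheel's centre. Freshly glued: fingers keep off it.
- valve: Straight valve stem, 11 mm thick, black with a brass cap, sticking inwards from the rim towards the hub midway between two spokes, from radius 109 down to 73 mm. Origin on the stem, 92 mm from the wheel's centre. Turns with the wheel; not to be pushed.
- flask: Upright steel drinking flask, 70 mm across, 210 mm tall, loose, beside the stand; origin at the centre of its underside. Bystander.
- tape: Roll of paper tape lying flat, 100 mm across, 45 mm high, loose; origin at the centre of its underside. Bystander.
- driver: Screwdriver lying on the bench, loose. Bystander.
- mug: White mug, 80 mm across, 95 mm high, loose, beside the stand; origin at the centre of its underside. Bystander.

How it is judged (in metres and radians):
At the end, for the whole second after the job is handed in: The valve is at the top of the wheel, within 9 mm sideways of the upright plane through the axle (about 5.5 degrees of rotation), the wheel at rest, the stand standing where it was (within 20 mm) (y of valve in the frame of stand between -0.009 and 0.009 m and z of valve in the frame of stand above 0.21 m and velocity of joint wheel between -0.1 and 0.1 rad/s and angle between stand's own z axis and vertical below 0.03 rad and distance of stand from where it was at the start of the episode below 0.02 m); the robot touches nothing.
It fails at once if the stand is shifted by more than 20 mm, lifted or tipped (distance of stand from where it was at the start of the episode above 0.02 m or angle between stand's own z axis and vertical above 0.1 rad).
It fails at once if the wheel spins away (faster than 5 rad/s) (velocity of joint wheel above 5 rad/s or velocity of joint wheel below -5 rad/s).
It fails at once if the fingers press on the tyre or the valve stem (over 2 N) (contact force between any of tyre, valve and the fingers above 2 N).
It fails at once if the fingers grip, squeeze or ram the wheel or the stand (over 34 N while the wheel stands still, over 80 N at any time) (contact force between stand and the fingers above 80 N or (contact force between stand and the fingers above 34 N and velocity of joint wheel between -0.5 and 0.5 rad/s)).
It fails at once if a bystander is moved by more than 30 mm (distance of any of flask, tape, driver, mug from where it was at the start of the episode above 0.03 m).
It also fails if it takes over 54 s, if anything falls off the work surface, if the arm or the gripper's body presses on something with over 40 N, if the wrist force passes 120 N, or if a joint passes its speed limit or range.

## Working session

There is one attempt and no reset: what is moved stays moved. The work goes in short steps, Python scripts to look and compute and a shell command to move; the robot and the scene stay as the last step left them, time stands still between calls to the robot, and variables do not carry over. Pictures are saved under pics/ and viewed, and the job is handed in when it is done.

```bash
mkdir -p pics; ls
python3 - <<'E'
from cell import sensors, eyes, job, ctrl
import cv2,numpy as np
print(sensors.sense()); print(ctrl.tips_ahead)
for n in ("scene","top"):
    s=eyes.snapshot(n); cv2.imwrite(f"pics/{n}0.png",s["frame"][:,:,::-1])
    print(n,s["intrinsics"],s["k1"],s["R"],s["t"])
E
```

```text
pics
{'t': 0.0, 'q': array([ 1.17522046,  0.57649132,  0.02487197,  1.43789347, -0.01500892,
        1.12900372, -0.05651444]), 'joint_vel': array([ 0.0005943 ,  0.00076751,  0.00038629, -0.00038196, -0.00141555,
       -0.00034233, -0.00071863]), 'joint_efforts': array([-7.44531390e-04, -7.65758586e+01,  2.25057609e+00, -2.85975695e+01,
        1.54177914e-02,  1.26843061e-02,  3.37527911e-05]), 'ee_pos': array([ 206.92678486, -642.07406575,  255.47580345]), 'orientation': array([-7.87438592e-04,  9.87874313e-01,  1.55253644e-01, -1.69278746e-04]), 'force': array([-0.18461353,  0.19663659, -0.32118667]), 'torque': array([ 0.01232872, -0.02726311,  0.01937887]), 'width': 85.35397230082648}
25.0
scene [[454.04219812   0.         280.18645664]
 [  0.         454.04219812 211.88020788]
 [  0.           0.           1.        ]] -0.11966195726176439 [[ 0.62565671  0.7799463  -0.01540927]
 [ 0.57796811 -0.4767197  -0.66233767]
 [-0.52393372  0.40548995 -0.74904697]] [-348.58327757 -193.38627864 1568.72282279]
top [[391.63889076   0.         277.43571163]
 [  0.         391.63889076 205.07889777]
 [  0.           0.           1.        ]] -0.10797180132803941 [[-0.00203045 -0.99999047 -0.00386493]
 [-0.99494017  0.0024084  -0.1004403 ]
 [ 0.10044865  0.00364143 -0.99493558]] [  17.67733566  546.29278982 1005.8581875 ]
```

View pics/scene0.png

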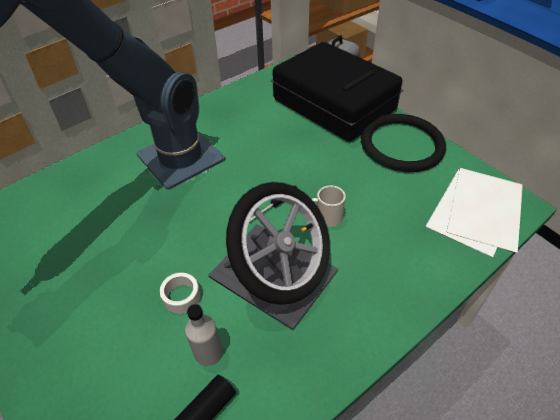

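View pics/top0.png

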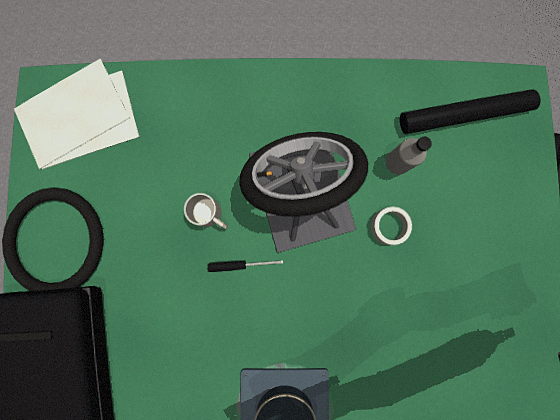

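Run:
```python
import cv2
a=cv2.imread("pics/top0.png")[115:265,225:385]; cv2.imwrite("pics/topc.png",cv2.resize(a,None,fx=4,fy=4,interpolation=cv2.INTER_CUBIC)[:600])
a=cv2.imread("pics/scene0.png")[175:330,200:350]; cv2.imwrite("pics/scenec.png",cv2.resize(a,None,fx=3.8,fy=3.8,interpolation=cv2.INTER_CUBIC)[:600])
```

```text
(no output)
```

View pics/topc.png

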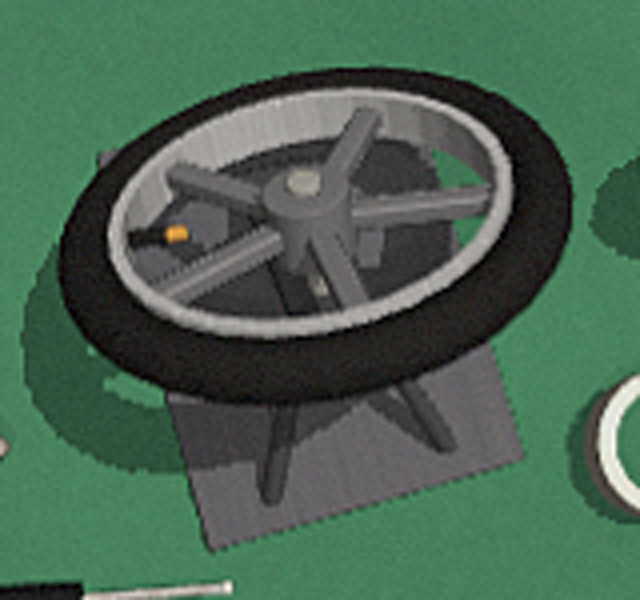

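View pics/scenec.png

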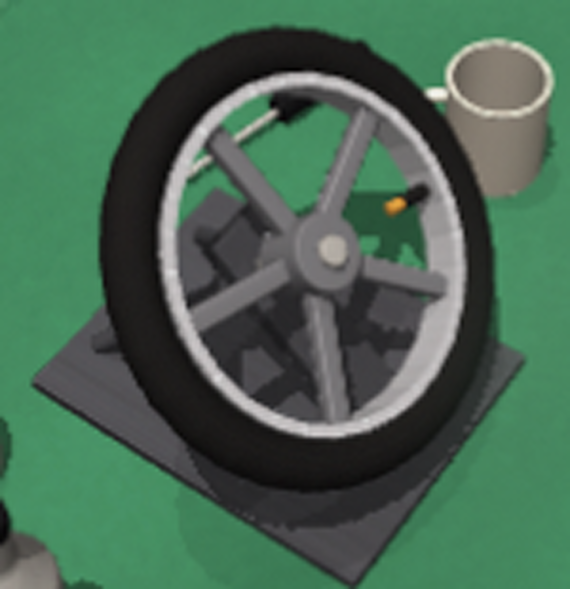

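```bash
cat > h.py <<'E'
import numpy as np, cv2
from scipy.optimize import least_squares
C={'scene':(np.array([[454.04219812,0,280.18645664],[0,454.04219812,211.88020788],[0,0,1]]),-0.11966195726176439,np.array([[0.62565671,0.7799463,-0.01540927],[0.57796811,-0.4767197,-0.66233767],[-0.52393372,0.40548995,-0.74904697]]),np.array([-348.58327757,-193.38627864,1568.72282279])),
'top':(np.array([[391.63889076,0,277.43571163],[0,391.63889076,205.07889777],[0,0,1]]),-0.10797180132803941,np.array([[-0.00203045,-0.99999047,-0.00386493],[-0.99494017,0.0024084,-0.1004403],[0.10044865,0.00364143,-0.99493558]]),np.array([17.67733566,546.29278982,1005.8581875]))}
def proj(c,X):
    K,k,R,t=C[c]; p=np.atleast_2d(X)@R.T+t; s=p[:,:2]/p[:,2:]; r2=(s**2).sum(1,keepdims=True)
    s=s*(1+k*r2); return s@K[:2,:2].T+K[:2,2]
c45=np.sqrt(.5)
N=np.array([-c45,0,c45]);U=np.array([c45,0,c45]);L=np.array([0,1,0]);AX=np.array([-30,0,165.])
# anticlockwise looking at face: from up towards viewer's left (+y)
def wp(r,ang,out=0): return AX+out*N+r*(np.cos(ang)*U+np.sin(ang)*L)
def Rz(y): return np.array([[np.cos(y),-np.sin(y),0],[np.sin(y),np.cos(y),0],[0,0,1]])
def W(P,X): return Rz(P[2])@np.asarray(X)+np.array([P[0],P[1],0])
E
cat > fit.py <<'E'
from h import *
obs=[('top',(277.5,252.5),lambda th:(140,-110,12)),('top',(356,229.2),lambda th:(140,110,12)),
('top',(301,160.8),lambda th:AX+28*N),('top',(269.2,173.5),lambda th:wp(75,th)),
('scene',(208.7,275.8),None),('scene',(293.4,329),None),('scene',(337.9,269.2),None),
('scene',(287.9,240.8),lambda th:AX+28*N),('scene',(303.7,229.2),lambda th:wp(75,th))]
import itertools
def tryfit(s,corn,th0,yaw0):
    O=list(obs)
    O[0]=(*O[0][:2],lambda th:(140,110*s,12)); O[1]=(*O[1][:2],lambda th:(140,-110*s,12))
    for i,c in zip((4,5,6),corn): O[i]=(*O[i][:2],lambda th,c=c:c)
    f=lambda P:np.concatenate([proj(c,W(P,g(P[3])))[0]-o for c,o,g in O])
    r=least_squares(f,[500,0,yaw0,th0],loss='soft_l1'); return r.cost,r.x,f(r.x).reshape(-1,2)
cs=[(140,110,0),(-140,110,0),(-140,-110,0),(140,-110,0)]
best=min((tryfit(s,corn,th,y) for s in(1,-1) for corn in itertools.permutations(cs,3) for th in(-1.7,-2.5) for y in(3.1,)),key=lambda a:a[0])
print(best[0],best[1],best[1][3]%(2*np.pi));print(best[2].round(1))
P=best[1]
for n in('top','scene'):
    im=cv2.imread(f'pics/{n}0.png'); 
    def pl(pts,col,cl=False):
        q=proj(n,np.array([W(P,p) for p in pts])); cv2.polylines(im,[np.round(q*16).astype(np.int32)],cl,col,1,cv2.LINE_AA,4)
    pl([(140,110,12),(140,-110,12),(-140,-110,12),(-140,110,12)],(0,0,255),True)
    for r in(108,):pl([wp(r,a,15) for a in np.linspace(0,6.28,60)],(255,255,0))
    pl([wp(150,a,0) for a in np.linspace(0,6.28,60)],(255,0,255))
    for k in range(5): pl([wp(26,P[3]+np.radians(36+72*k)),wp(108,P[3]+np.radians(36+72*k))],(0,255,0))
    pl([wp(109,P[3]),wp(73,P[3])],(0,0,255))
    a=im[115:265,225:385] if n=='top' else im[175:330,200:350]
    cv2.imwrite(f'pics/fit_{n}.png',cv2.resize(a,None,fx=3.8,fy=3.8,interpolation=cv2.INTER_CUBIC))
np.save('P.npy',P)
for nm,X in(('axle',AX),('N',None),('top',wp(75,0))):
    print(nm, Rz(P[2])@N if X is None else W(P,X))
E
python3 fit.py
```

```text
3.530856858314504 [585.6275245  -47.61787359   3.4282382   -1.87644433] 4.4067409792355265
[[-0.6  0.5]
 [-0.2  0.1]
 [-1.8 -1. ]
 [ 0.5 -0.4]
 [-0.4  0.8]
 [-0.2  0.4]
 [-0.3  0.1]
 [ 0.1 -1.2]
 [-1.1  0. ]]
axle [614.40345541 -39.13578655 165.        ]
N [0.6782552  0.19992471 0.70710678]
top [563.53431572 -54.13013972 218.03300859]
```

View pics/fit_top.png

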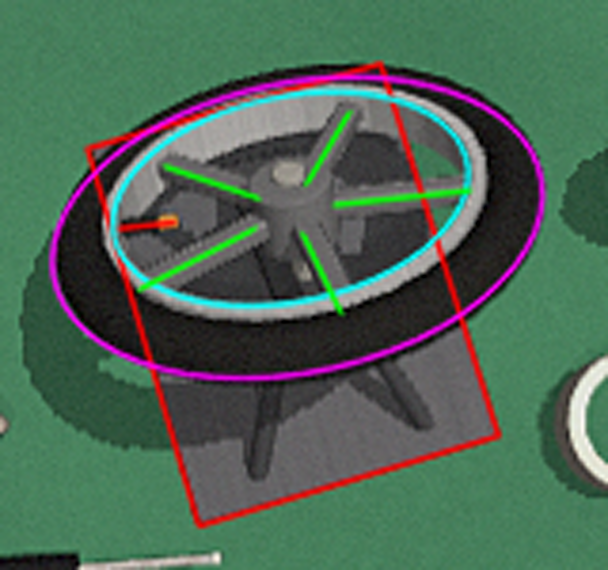

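View pics/fit_scene.png

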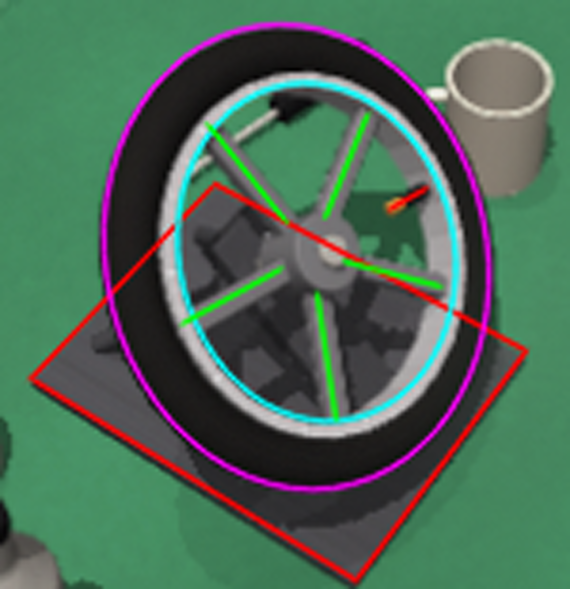

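```bash
python3 -m pendant '{"delta_pos":[[0,0,-14],[0,0,-14],[0,0,-14],[0,0,-14],[0,0,-14],[0,0,-14],[0,0,-14],[0,0,-14],[0,0,-14],[0,0,-10]],"roll":[-8.5,-8.5,-8.5,-8.5,-8.5,-8.5,-8.5,-8.5,-8.5,-8.5],"claw":[1,1,1,1,1,1,1,1,1,1]}'
cat > plan.py <<'E'
from h import *
from cell import sensors
from scipy.spatial.transform import Rotation as Ro
P=np.load('P.npy')
TIP=12.0
def tgt(u,y,n,yawy,off=50):
    """TCP world for inserted finger centre at wheel coords (u,y) at wheel plane n=0, tip at depth n"""
    X=AX+u*U+y*L            # where finger axis crosses mid plane
    # tip: same horizontal pos, z lower so that n coordinate = n  (n=h/sqrt2)
    tip=X+np.array([0,0,n*np.sqrt(2)])
    w=W(P,tip); 
    return w+np.array([0,0,TIP])-off*yawy
def state():
    s=sensors.sense(); q=s['orientation']; R=Ro.from_quat([q[1],q[2],q[3],q[0]]).as_matrix()
    return s,s['ee_pos'],R
def fd(R):  # unit world direction of the tool y axis pointing to +x of stand
    xs=Rz(P[2])[:,0]; d=R[:,1]; return d*np.sign(d@xs)
E
python3 - <<'E'
from plan import *
s,p,R=state(); xs=Rz(P[2])[:,0]
print(s['t'],p,R.round(3),s['force'],s['q'].round(2))
yw=lambda v:np.degrees(np.arctan2(v[1],v[0]))
print('tool y yaw',yw(R[:,1]),'stand x yaw',yw(xs))
t=tgt(55,-38,-8,fd(R)); print('insert tgt',t)
print('delta tool',R.T@(np.array([t[0],t[1],390])-p))
# flask/mug check
K,k,Rc,tc=C['top']
def ground(n,px,z):
    K,k,Rr,t=C[n]; f=lambda xy:proj(n,[xy[0],xy[1],z])[0]-px
    return least_squares(f,[600,0]).x
print('flask top',ground('top',(424,144),210),'mug',ground('top',(203,209),90),'tape',ground('top',(393,226),45))
E
```

```text
t: 1.1
ee_pos: [207.0, -642.5, 392.9]
orientation: [-0.0, 0.621, 0.784, -0.0]
force: [-0.5, -0.7, -0.0]
width: 85.3
1.1 [ 206.96761989 -642.46802932  392.85417796] [[-0.228  0.974 -0.   ]
 [ 0.974  0.228  0.   ]
 [ 0.    -0.    -1.   ]] [-0.51977013 -0.74006517 -0.00499564] [ 1.37  0.52 -0.34  1.19  0.17  1.46  1.29]
tool y yaw 13.204494175376349 stand x yaw -163.57642013781003
insert tgt [615.033492    -2.26077134 204.57349   ]
delta tool [530.06739644 543.51799594   2.82467782]
flask top [ 664.85731044 -313.34519226] mug [530.66968634 201.41106572] tape [ 489.11404707 -284.25943761]
```

```bash
python3 -m pendant '{"delta_pos":[[33,34,0],[33,34,0],[33,34,0],[33,34,0],[33,34,0],[33,34,0],[33,34,0],[33,34,0],[33,34,0],[33,34,0]],"roll":[-3.2,0,0,0,0,0,0,0,0,0],"claw":[1,1,1,1,1,1,1,1,1,1]}'
python3 - <<'E'
from plan import *
s,p,R=state(); t=tgt(55,-38,-8,fd(R)); print(R.T@(np.array([t[0],t[1],340])-p),t)
E
```

```text
t: 2.1
ee_pos: [445.1, -230.9, 392.2]
orientation: [-0.0, 0.601, 0.799, -0.0]
force: [0.1, -1.0, -0.5]
width: 85.2
[175.19702851 226.57919316  52.12865208] [6.14406919e+02 1.40142810e-01 2.04560676e+02]
```

```bash
python3 -m pendant '{"delta_pos":[[25,32,7],[25,32,7],[25,32,7],[25,32,7],[25,32,7],[25,32,7],[25,32,7],[0,0,0],[0,0,0]],"roll":[0,0,0,0,0,0,0,0,0],"claw":[1,1,1,1,1,1,1,1,1]}'
python3 - <<'E'
from plan import *
from cell import eyes
s,p,R=state(); t=tgt(55,-38,-8,fd(R)); print(R.T@(t-p),t,s['q'].round(2))
for n in('scene','top'):
    f=eyes.snapshot(n)['frame'][:,:,::-1]; cv2.imwrite(f'pics/{n}1.png',f)
a=cv2.imread('pics/scene1.png')[60:330,170:400]; cv2.imwrite('pics/s1c.png',cv2.resize(a,None,fx=2.2,fy=2.2))
E
```

```text
t: 3.0
ee_pos: [611.5, -1.6, 342.4]
orientation: [-0.001, 0.601, 0.8, -0.0]
force: [-0.3, -0.4, 0.6]
width: 85.7
[  0.85342929   3.46319055 137.88919106] [6.14374282e+02 2.52889198e-01 2.04498358e+02] [ 0.3   0.46 -0.6   1.46  0.26  1.3  -0.04]
```

View pics/s1c.png

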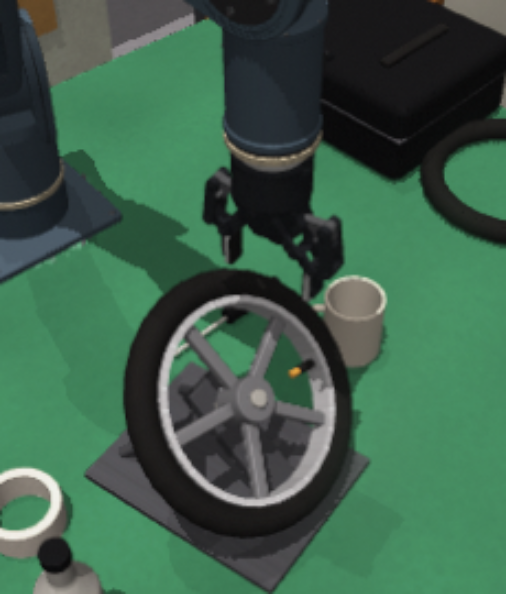

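View pics/top1.png

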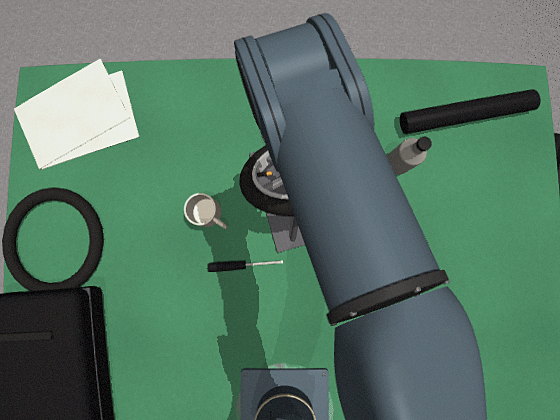

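```bash
python3 - <<'E'
from plan import *
s,p,R=state(); d=fd(R)
for T in(12,25):
    for o in(50,-50):
        print(T,o,(proj('scene',p+o*d-[0,0,T])[0]-[170,60])*2.2)
E
python3 - <<'E'
import cv2
a=cv2.imread('pics/scene1.png')[130:210,250:350]; cv2.imwrite('pics/s1d.png',cv2.resize(a,None,fx=7,fy=7,interpolation=cv2.INTER_CUBIC))
E
```

```text
12 50 [227.79399257 256.77677366]
12 -50 [310.41382828 296.97442287]
25 50 [228.12457099 265.85661957]
25 -50 [309.95182675 306.02705884]
```

View pics/s1d.png

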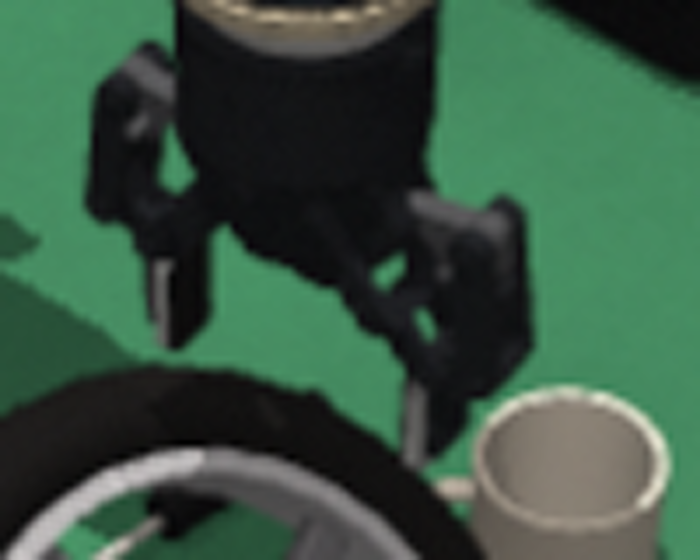

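```bash
sed -i 's/^TIP=.*/TIP=18.0/' plan.py
python3 - <<'E'
from plan import *
s,p,R=state(); t=tgt(46,-30,-7,fd(R)); print(R.T@(t-p),t)
E
```

```text
[ -5.15437143  10.62653514 137.543864  ] [622.7851526   -5.77611889 205.58500669]
```

```bash
python3 -m pendant '{"delta_pos":[[-5,10,20],[0,0,20],[0,0,20],[0,0,20],[0,0,15],[0,0,10],[0,0,10],[0,0,8],[0,0,0]],"roll":[0,0,0,0,0,0,0,0,0],"claw":[1,1,1,1,1,1,1,1,1]}'
python3 - <<'E'
from plan import *
from cell import eyes
s,p,R=state(); t=tgt(46,-30,-7,fd(R)); print(R.T@(t-p),t,s['q'].round(2))
f=eyes.snapshot('scene')['frame'][:,:,::-1]; a=f[130:290,210:350]; cv2.imwrite('pics/s2.png',cv2.resize(a,None,fx=3.7,fy=3.7,interpolation=cv2.INTER_CUBIC))
E
```

```text
t: 4.0
ee_pos: [622.2, -4.9, 219.5]
orientation: [-0.0, 0.602, 0.799, -0.0]
force: [0.2, 0.6, -0.4]
width: 85.4
[-0.96251675  0.38911865 13.95613522] [622.77385201  -5.73683031 205.56737708] [ 0.28  0.57 -0.56  1.62  0.34  1.05 -0.1 ]
```

View pics/s2.png

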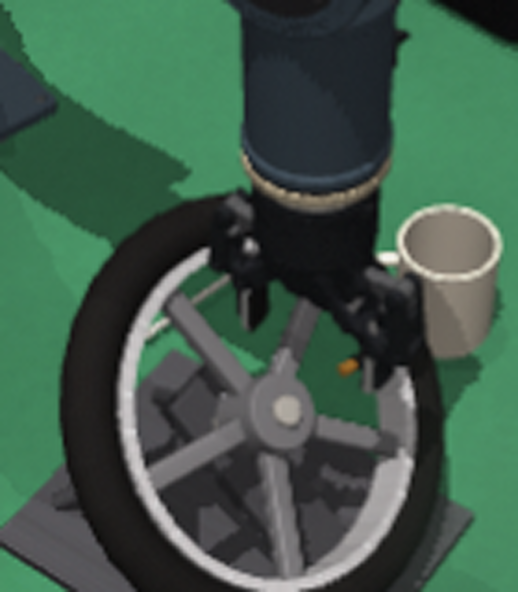

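```bash
python3 -m pendant '{"delta_pos":[[0,0,5],[0,0,5],[0,0,3],[0,0,0]],"roll":[0,0,0,0],"claw":[1,1,1,1]}'
python3 - <<'E'
from plan import *
from cell import eyes
s,p,R=state(); 
# planned path
prev=p
for phi in (0,10,20,30,40,50,60,70,80,90,100,108):
    a=np.radians(phi); d=8+11*abs(np.cos(a))+10*abs(np.sin(a)); r=50-6*(phi/108)*0
    u=r*np.cos(a)+d*np.sin(a); y=r*np.sin(a)-d*np.cos(a)
    t=tgt(u,y,-7,fd(R)); print(phi,round(u),round(y),'abs',(R.T@(t-p)).round(1),'step',(R.T@(t-prev)).round(1)); prev=t
E
```

```text
t: 4.45
ee_pos: [622.3, -4.6, 206.8]
orientation: [-0.0, 0.601, 0.799, -0.0]
force: [0.1, -0.4, 0.0]
width: 85.2
0 50 -19 abs [-12.3  -2.7  -1.6] step [-12.3  -2.7  -1.6]
10 53 -12 abs [-19.7  -4.6  -3.6] step [-7.4 -1.9 -2. ]
20 54 -3 abs [-27.9  -5.7  -4.8] step [-8.2 -1.1 -1.1]
30 55 5 abs [-36.8  -5.7  -4.9] step [-8.8 -0.  -0.1]
40 53 15 abs [-45.9  -4.6  -3.7] step [-9.1  1.2  1.1]
50 50 24 abs [-54.9  -2.1  -1.3] step [-9.   2.5  2.4]
60 44 32 abs [-63.4   1.8   2.5] step [-8.5  3.8  3.8]
70 37 40 abs [-70.9   6.9   7.6] step [-7.5  5.1  5.1]
80 28 46 abs [-77.   13.2  13.8] step [-6.   6.3  6.2]
90 18 50 abs [-81.1  20.4  21. ] step [-4.1  7.2  7.2]
100 11 53 abs [-83.8  25.5  26.1] step [-2.6  5.1  5.1]
108 4 54 abs [-85.1  30.   30.6] step [-1.3  4.5  4.5]
```

```bash
python3 -m pendant '{"delta_pos":[[-3,0,0],[-3,0,0],[-3,0,0],[-3,0,0],[-3,0,0],[-3,0,0],[-3,0,0],[-3,0,0],[-3,0,0],[-3,0,0]],"roll":[0,0,0,0,0,0,0,0,0,0],"claw":[1,1,1,1,1,1,1,1,1,1]}'
python3 - <<'E'
from plan import *
from cell import eyes
s,p,R=state(); 
f=eyes.snapshot('scene')['frame'][:,:,::-1]; a=f[130:290,210:350]; cv2.imwrite('pics/s3.png',cv2.resize(a,None,fx=3.7,fy=3.7,interpolation=cv2.INTER_CUBIC))
E
```

```text
t: 5.45
ee_pos: [630.4, -32.1, 207.4]
orientation: [-0.001, 0.601, 0.799, 0.0]
force: [-2.2, 4.7, 0.3]
width: 85.1
```

View pics/s3.png

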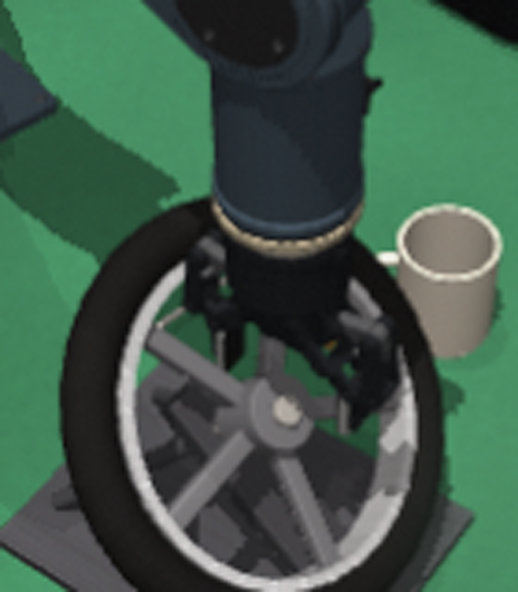

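```bash
python3 -m pendant '{"delta_pos":[[-3,0,0],[-3,0,0],[-3,0,0],[-3,0,0],[-3,0,0],[-3,0,0],[-3,0.5,0.5],[-3,0.5,0.5],[-3,1,1],[-3,1,1]],"roll":[0,0,0,0,0,0,0,0,0,0],"claw":[1,1,1,1,1,1,1,1,1,1]}'
python3 - <<'E'
from plan import *
from cell import eyes
s,p,R=state(); 
w=p+50*fd(R)-[0,0,TIP]; v=Rz(P[2]).T@(w-[P[0],P[1],0])-AX; n=v@N; print('finger u,y,n at n=0:',v@U-n, v[1], n)
f=eyes.snapshot('scene')['frame'][:,:,::-1]; a=f[130:290,210:350]; cv2.imwrite('pics/s4.png',cv2.resize(a,None,fx=3.7,fy=3.7,interpolation=cv2.INTER_CUBIC))
E
```

```text
t: 6.5
ee_pos: [642.0, -61.1, 204.2]
orientation: [-0.0, 0.601, 0.799, 0.0]
force: [-2.8, 4.6, 1.2]
width: 85.5
finger u,y,n at n=0: 42.12541356397311 28.578291263058265 -6.038856541014488
```

View pics/s4.png

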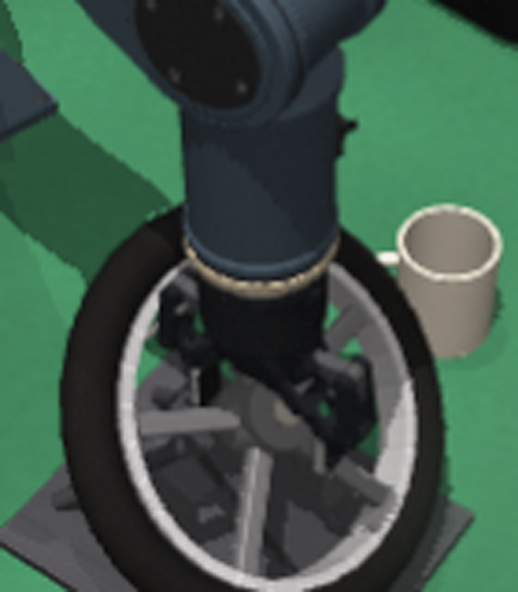

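```bash
python3 -m pendant '{"delta_pos":[[-3,0.8,0.8],[-3,1.2,1.2],[-2.5,1.5,1.5],[-2.5,1.5,1.5],[-2.2,1.7,1.7],[-2.2,1.7,1.7],[-2,2,2],[-2,2,2],[-1.5,2.2,2.2],[-1,2.2,2.2]],"roll":[0,0,0,0,0,0,0,0,0,0],"claw":[1,1,1,1,1,1,1,1,1,1]}'
cat > look.py <<'E'
from plan import *
from cell import eyes
import sys
s,p,R=state(); k=sys.argv[1]
w=p+50*fd(R)-[0,0,TIP]; v=Rz(P[2]).T@(w-[P[0],P[1],0])-AX; n=v@N; print('finger u,y,n at n=0:',v@U-n, v[1], n, s['t'])
f=eyes.snapshot('scene')['frame'][:,:,::-1]; cv2.imwrite(f'pics/raw{k}.png',f); f=cv2.resize(f[170:305,210:345],None,fx=4.4,fy=4.4,interpolation=cv2.INTER_CUBIC); cv2.imwrite(f'pics/s{k}.png',f)
E
python3 look.py 5
```

```text
t: 7.55
ee_pos: [664.4, -78.1, 187.3]
orientation: [0.0, 0.601, 0.799, -0.0]
force: [-1.9, 1.4, 3.1]
width: 85.5
finger u,y,n at n=0: 18.39247047495493 51.172916098946885 -6.155964289412185 7.55
```

View pics/s5.png

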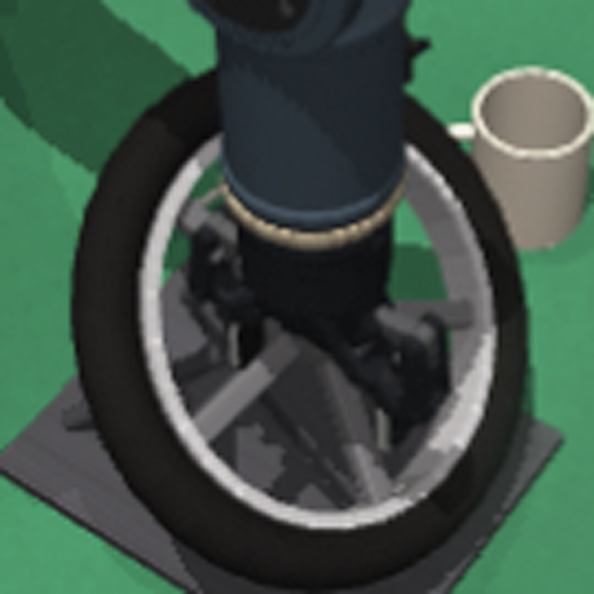

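```bash
cat > ang.py <<'E'
from plan import *
def ang(px,n=7,cam='scene',hubpx=None):
    # wheel-plane (u,y) of a pixel at height n, pose P
    f=lambda q:proj(cam,W(P,AX+n*N+q[0]*U+q[1]*L))[0]-px
    q=least_squares(f,[0,0]).x; return q
E
python3 - <<'E'
from ang import *
for a in [(265,338),(288,345),(205,430),(240,385),(345,440),(375,485),(455,312)]:
    q=ang(np.array(a)/4.4+[210,170]); print(a,q.round(1),np.hypot(*q).round(1),np.degrees(np.arctan2(q[1],q[0])).round(1))
E
```

```text
(265, 338) [14.2 38.5] 41.1 69.8
(288, 345) [ 1.5 30. ] 30.1 87.1
(205, 430) [  5.3 101.6] 101.8 87.0
(240, 385) [ 7.2 68.6] 68.9 84.0
(345, 440) [-60.4  39.5] 72.1 146.8
(375, 485) [-91.6  42.5] 101.0 155.1
(455, 312) [-63.1 -71.2] 95.1 -131.6
```

```bash
python3 -m pendant '{"delta_pos":[[-1,2,2],[-0.5,2,2],[-0.5,2,2],[-0.5,2,2],[-0.3,1.2,1.2],[0,0,0]],"roll":[0,0,0,0,0,0],"claw":[1,1,1,1,1,1]}'
python3 look.py 6
```

```text
t: 8.2
ee_pos: [674.1, -77.9, 178.0]
orientation: [0.0, 0.601, 0.799, 0.0]
force: [-2.1, 0.6, 0.3]
width: 85.5
finger u,y,n at n=0: 5.196585061538095 53.80005465559421 -6.1186917973336845 8.2
```

View pics/s6.png

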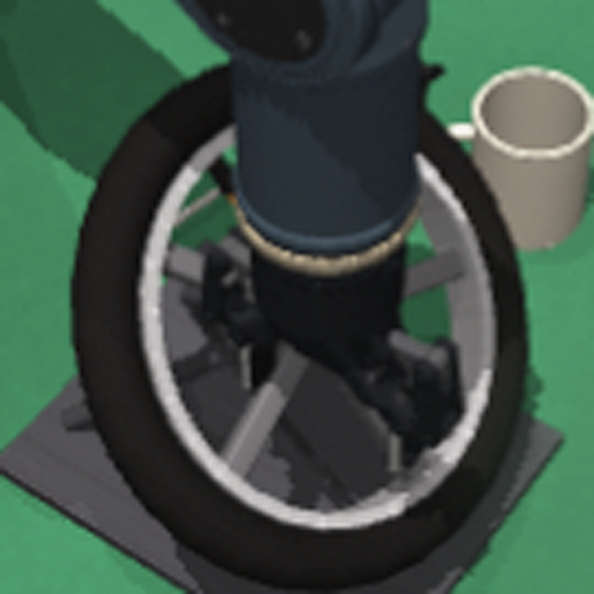

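```bash
python3 -m pendant '{"delta_pos":[[0,0,-5],[0,0,-10],[0,0,-20],[0,0,-30],[0,0,-40],[0,0,-40],[0,0,-40],[0,-20,0],[0,-40,0],[0,-40,0]],"roll":[0,0,0,0,0,0,0,0,0,0],"claw":[1,1,1,1,1,1,1,1,1,1]}'
python3 look.py 7
```

```text
t: 9.25
ee_pos: [577.1, -105.4, 364.2]
orientation: [0.001, 0.601, 0.799, 0.001]
force: [-0.3, -0.9, 1.0]
width: 85.0
finger u,y,n at n=0: 147.83978017449027 52.73392285843194 54.119492146681175 9.25
```

View pics/s7.png

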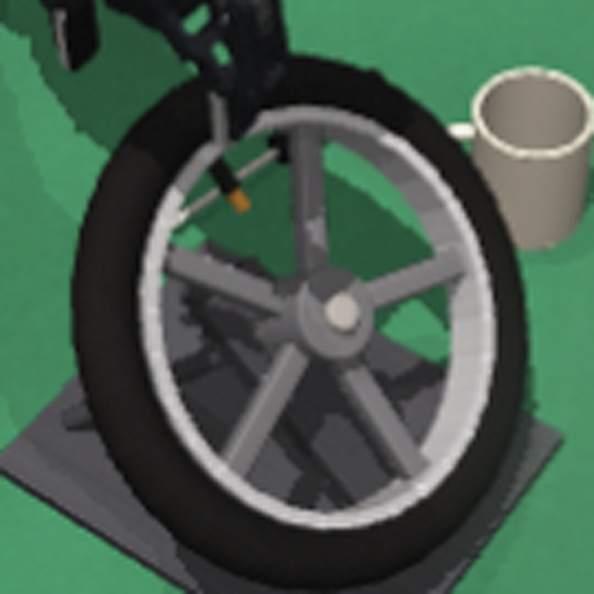

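```bash
python3 -m pendant '{"delta_pos":[[0,-35,0],[0,-35,0],[0,-35,0],[-20,-20,0],[-30,0,0],[-30,0,0],[0,0,0]],"roll":[0,0,0,0,0,0,0],"claw":[1,1,1,1,1,1,1]}'
python3 look.py 8
python3 - <<'E'
from cell import eyes
import cv2
f=eyes.snapshot('top')['frame'][:,:,::-1]; cv2.imwrite('pics/rawt8.png',f); cv2.imwrite('pics/t8.png',cv2.resize(f[125:225,225:385],None,fx=5,fy=5,interpolation=cv2.INTER_CUBIC))
E
```

```text
t: 10.0
ee_pos: [480.0, -221.4, 363.8]
orientation: [0.001, 0.604, 0.797, -0.0]
force: [-0.2, 1.3, 0.7]
width: 85.6
finger u,y,n at n=0: 325.91196095448663 136.26483130204815 -35.12558574314341 10.0
```

View pics/s8.png

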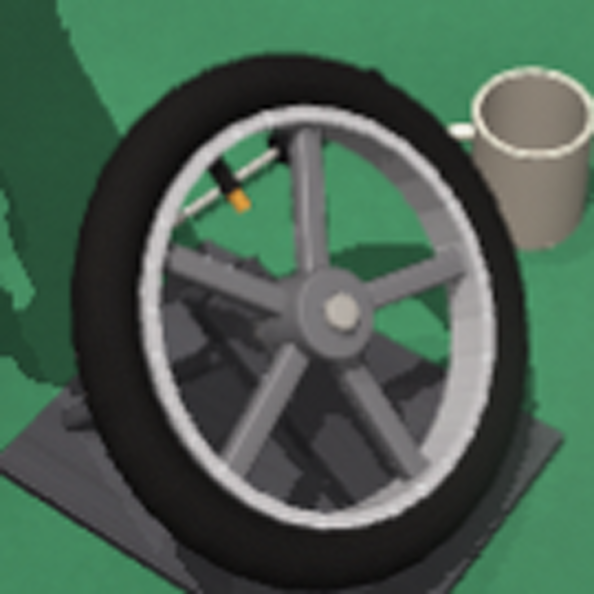

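View pics/t8.png

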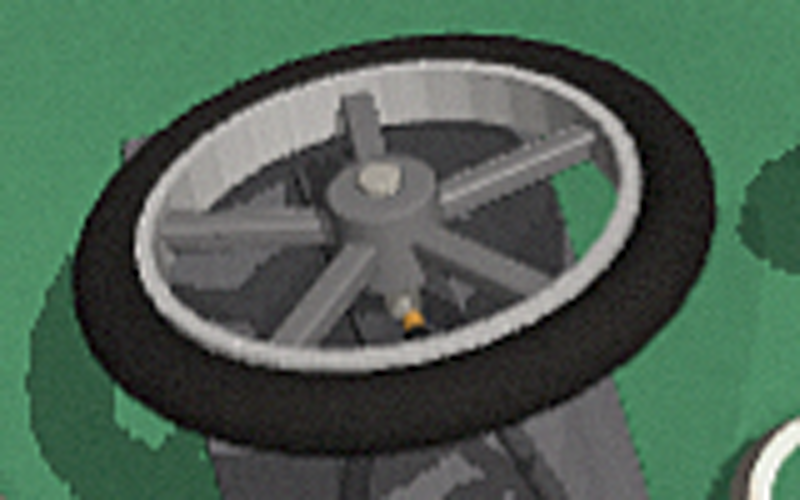

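```bash
cat > th.py <<'E'
from ang import *
S=lambda a:np.array(a)/4.4+[210,170]; T=lambda a:np.array(a)/5+[225,125]
sp=[((307,135),-36),((311,250),-36),((180,262),36),((270,293),36),((235,468),108),((290,365),108),((412,468),180),((362,385),180),((460,262),-108),((385,293),-108)]
nut=S((342,311)); vt=S((240,203))
def off(cam,px): return px-proj(cam,W(P,AX+28*N))[0]
o=off('scene',nut); print('scene off',o)
q=ang(vt-o,0); print('valve scene',q.round(1),np.degrees(np.arctan2(q[1],q[0])), 'nooff',np.degrees(np.arctan2(*ang(vt,0)[::-1])))
r=[]
for a,k in sp:
    q=ang(S(a)-o,7); d=(np.degrees(np.arctan2(q[1],q[0]))-k+180)%360-180; r.append(d); print(k,q.round(1),round(d,1))
print('mean spoke theta',np.mean(r))
o=off('top',T((380,180))); q=ang(T((413,318))-o,0,'top'); print('top off',o,q,np.degrees(np.arctan2(q[1],q[0])), 'nooff',np.degrees(np.arctan2(*ang(T((413,318)),0,'top')[::-1])))
E
python3 th.py
```

```text
scene off [-0.28151746  1.07280285]
valve scene [75.7 -8.8] -6.654606735754043 nooff -4.864206522061737
-36 [ 76.6 -66.9] -5.1
-36 [ 29.4 -21.9] -0.7
36 [79.5 47.6] -5.1
36 [30.5 16. ] -8.3
108 [-20.3 100. ] -6.5
108 [-5.7 34.5] -8.6
180 [-101.9   14.5] -8.1
180 [-46.    6.4] -7.9
-108 [-44.2 -98.3] -6.2
-108 [-20.8 -43.4] -7.6
mean spoke theta -6.4120079712152265
top off [1.83634852 1.19142502] [68.32162955 -7.24030455] -6.049275083676678 nooff -3.5785597695691655
```

Run:
```python
from plan import *
s,p,R=state()
t=tgt(15,53.8,-6,fd(R)); t2=tgt(-1,54.5,-6,fd(R)); print(R.T@(t-p),R.T@(t2-t),t,t2)
```

```text
[ 80.22886826 217.95842453 178.83660619] [-0.61748046 11.30824149 11.32397422] [667.50110503 -79.94788005 185.16641125] [678.55110353 -77.42052309 173.85270276]
```

```bash
python3 -m pendant '{"delta_pos":[[13,36,0],[13,36,0],[13,36,0],[13,36,0],[14,37,0],[14,37,0],[0,0,10],[0,0,30],[0,0,30],[0,0,20]],"roll":[0,0,0,0,0,0,0,0,0,0],"claw":[1,1,1,1,1,1,1,1,1,1]}'
python3 - <<'E'
from plan import *
s,p,R=state()
t=tgt(15,53.8,-6,fd(R)); print(R.T@(t-p))
E
```

```text
t: 11.1
ee_pos: [666.1, -78.7, 271.8]
orientation: [-0.001, 0.601, 0.799, -0.0]
force: [-1.5, 0.6, 0.5]
width: 85.4
[-1.50608433  1.10553573 86.76700509]
```

```bash
python3 -m pendant '{"delta_pos":[[-1,0,20],[0,0,20],[0,0,20],[0,0,10],[0,0,8],[0,0,6],[0,0,0]],"roll":[0,0,0,0,0,0,0],"claw":[1,1,1,1,1,1,1]}'
python3 look.py 9
python3 - <<'E'
from plan import *
s,p,R=state()
t=tgt(-1,54.5,-6,fd(R)); print(R.T@(t-p))
E
```

```text
t: 11.8
ee_pos: [667.3, -80.6, 189.1]
orientation: [-0.0, 0.601, 0.799, -0.0]
force: [-0.3, 0.9, -0.1]
width: 85.3
finger u,y,n at n=0: 15.557256855537469 54.46106790729043 -3.435189548939897 11.8
[ 0.09977351 11.47432943 15.84489531]
```

View pics/s9.png

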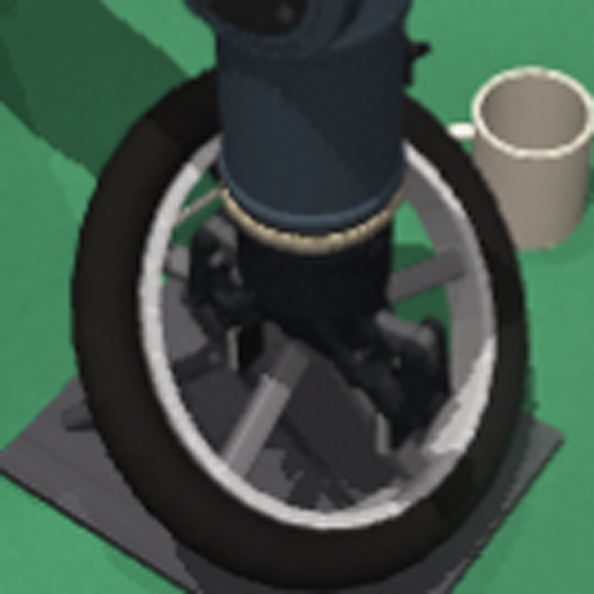

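Finger is back behind the same spoke (base at (285,365), rim end at (235,468)), and the wheel has not moved. Now push about 6° more.

```bash
python3 -m pendant '{"delta_pos":[[0,1.5,4],[0,1.5,2.5],[0,1.5,1.5],[0,1.5,1.5],[0,1.5,1.5],[0,1.5,1.5],[0,1.3,1.3],[0,1.2,1.2],[0,0,0]],"roll":[0,0,0,0,0,0,0,0,0],"claw":[1,1,1,1,1,1,1,1,1]}'
python3 look.py 10
python3 -m pendant '{"delta_pos":[[0,0,-3],[0,0,-10],[0,0,-20],[0,0,-30],[0,0,-40],[0,0,-40],[0,0,-45],[0,-20,0],[0,-40,0],[0,-40,0]],"roll":[0,0,0,0,0,0,0,0,0,0],"claw":[1,1,1,1,1,1,1,1,1,1]}'
python3 -m pendant '{"delta_pos":[[0,-35,0],[0,-35,0],[0,-35,0],[-20,-20,0],[-30,0,0],[-30,0,0],[0,0,0]],"roll":[0,0,0,0,0,0,0],"claw":[1,1,1,1,1,1,1]}'
python3 look.py 11
python3 - <<'E'
from cell import eyes
import cv2
f=eyes.snapshot('top')['frame'][:,:,::-1]; cv2.imwrite('pics/rawt11.png',f); cv2.imwrite('pics/t11.png',cv2.resize(f[125:265,225:385],None,fx=4.2,fy=4.2,interpolation=cv2.INTER_CUBIC))
E
```

```text
t: 12.75
ee_pos: [678.5, -77.5, 174.1]
orientation: [-0.0, 0.601, 0.799, 0.0]
force: [-1.4, 0.4, 1.3]
width: 85.5
finger u,y,n at n=0: -0.9699073066360118 54.59004916070925 -5.7873723226502385 12.75
t: 13.8
ee_pos: [581.6, -105.1, 363.0]
orientation: [0.001, 0.601, 0.799, 0.001]
force: [-0.0, -0.8, -0.2]
width: 85.1
t: 14.5
ee_pos: [484.5, -221.1, 362.6]
orientation: [0.001, 0.604, 0.797, -0.0]
force: [0.8, -0.3, -0.3]
width: 85.5
finger u,y,n at n=0: 319.6405181033305 137.21613628285485 -32.82230849113576 14.5
```

View pics/s11.png

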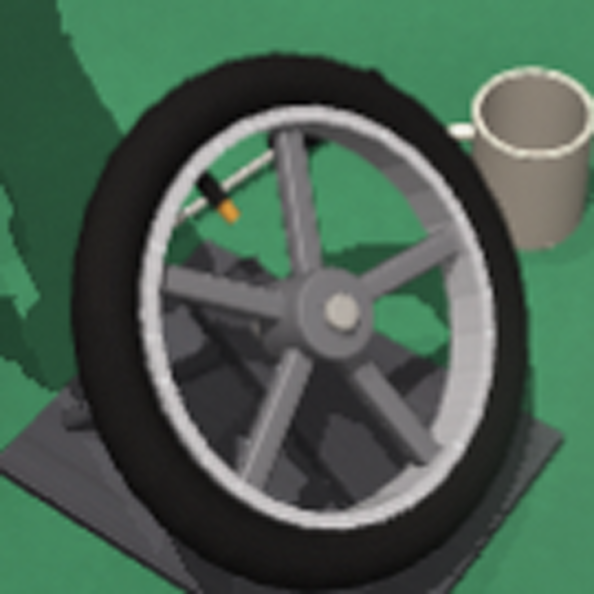

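View pics/t11.png

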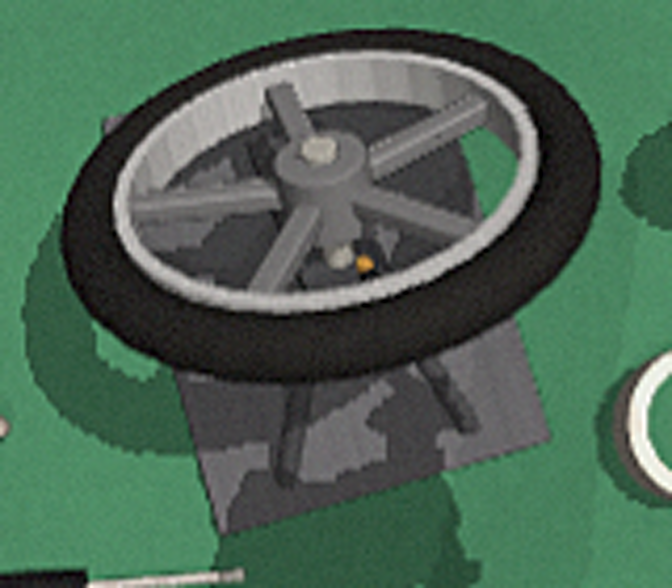

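```bash
cat > th2.py <<'E'
from ang import *
S=lambda a:np.array(a)/4.4+[210,170]; T=lambda a:np.array(a)/4.2+[225,125]
sp=[((291,137),-36),((308,250),-36),((174,282),36),((265,300),36),((253,478),108),((293,370),108),((425,452),180),((370,380),180),((452,240),-108),((380,285),-108)]
nut=S((342,311)); vt=S((231,212))
def off(cam,px): return px-proj(cam,W(P,AX+28*N))[0]
for o in(off('scene',nut),np.zeros(2)):
    q=ang(vt-o,0); print('off',o,'valve scene',q.round(1),np.degrees(np.arctan2(q[1],q[0])))
    r=[]
    for a,k in sp:
        q=ang(S(a)-o,7); d=(np.degrees(np.arctan2(q[1],q[0]))-k+180)%360-180; r.append(round(d,1))
    print('spokes',r,np.mean(r))
for o in(off('top',T((319,150))),np.zeros(2)):
    q=ang(T((364,262))-o,0,'top'); print('top off',o,q,np.degrees(np.arctan2(q[1],q[0])))
E
python3 th2.py
```

```text
off [-0.28151746  1.07280285] valve scene [75.9 -0.7] -0.5479519389596115
spokes [np.float64(1.2), np.float64(2.4), np.float64(2.0), np.float64(-0.6), np.float64(0.4), np.float64(-3.6), np.float64(-0.7), np.float64(-0.3), np.float64(1.1), np.float64(-1.2)] 0.06999999999999999
off [0. 0.] valve scene [74.6  1.8] 1.3516970928123992
spokes [np.float64(1.9), np.float64(4.8), np.float64(3.6), np.float64(3.6), np.float64(0.7), np.float64(-2.8), np.float64(-2.1), np.float64(-3.3), np.float64(-0.0), np.float64(-3.9)] 0.24999999999999986
top off [1.78872947 0.90571073] [69.264959    1.86145517] 1.539419952476649
top off [0. 0.] [74.07763297  4.58913353] 3.544961864110911
```

Run:
```python
from cell import job,sensors
s=sensors.sense(); print(s['t'],s['force']); print(job.close_job())
```

```text
14.6 [ 0.48490992  0.6464537  -0.20266371]
the job is handed in; nothing more can be done
None
```

I turned the wheel about 107° anticlockwise with one open finger, and the valve now stands at the top, within the 5.5° tolerance by my measurements. The job was handed in at 14.6 s with the arm well clear.

- **How it was pushed:** I used one spoke rather than several. The first push on it stopped about 6° short. I lifted out, measured, and pushed the same spoke about 6° more. The tool force read between moves stayed around 5–6 N.
- **Valve angle, last check:** The scene camera gave -0.5° from the valve and +0.1° on average from the spokes (individual spoke readings between -3.6° and +2.4°). The top camera gave +1.5°.
- **Disagreement:** Those figures line the pictures up on the hub nut, because the wheel appeared 1–2 pixels off my fitted stand pose. Without that correction they are +1.4°, +0.2° and +3.5°.
- **Stand:** Its base corners in the top picture are within about 1 pixel (2 mm) of where they started.
- **Bystanders:** The mug, tape and screwdriver look unmoved in the part of the last pictures I viewed. I did not recheck the flask, but the arm passed above its height.
- **Tyre and valve stem:** I aimed the finger path clear of both and saw no contact, but the readings cannot prove there was none.

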